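# Set the classroom paper trimmer for the next batch

### The arm

A 6-joint arm with a two-finger parallel gripper is mounted at the origin on the work surface. World frame = base frame: x ahead of the robot, y to its left, z up, the work surface at z = 0. Lengths are in m, angles in rad, forces in N, time in s.
With the tool pointing down it reaches from about 0.3 to 0.875 m from the base axis. Payload 4.2 kg.
Tool frame: the origin (TCP) lies at the very end of the fingers, on their centre line; the grasp point (between the pads) lies manip.pinch_z behind it (manip.pinch_z is the distance from the TCP to the grasp point, in m); z points along the fingers, y is the line along which they close (so a half turn about z gives the same grasp; the last joint's range is limited). The gripper opens to 85 mm and grips with 20 to 120 N. Pads are 22 mm wide; open, the fingers measure 114 mm over their backs; the gripper's body (76 mm by 85 mm) begins 54 mm behind the grasp point. The pads swing forward as they close: fully open they stand 13 mm farther back than shut.
Start: joints at [-1.256, 0.32, 1.565, -0, 1.257, -0.02], TCP at [0.189, -0.543, 0.231] pointing down, gripper open.
Joint ranges: [-3.11, 3.11], [-0.84, 2.01], [0.21, 2.61], [-1.34, 4.49], [0.05, 2.63], [-2.56, 2.56]. Speed limits (rad/s): [2.57, 2.57, 3.14, 3.14, 3.14, 3.14].

### API

Orientations are given as a 3x3 rotation matrix whose columns are the frame's x, y, z axes.
In Python, from cell import manip, imaging gives the robot as it stands.
- The arm moves only by the tool servo_tool, never from a script. Its argument "increments" is a list that holds one entry, the list of rows, each a list of 7 numbers: the shift along the tool's x, y, z scaled (see below), then the turn, a rotation vector about the tool's x, y, z scaled (see below), then the opening, from 0 (shut) to 1 (fully open). A call has 1 to 5 rows; each row is the pose to reach, as a shift and turn from the pose commanded when the call began, along the tool's axes at that moment, turning the shorter way round; what a row does not reach only later rows make up. The controller multiplies each number of a shift by 200 mm and each number of a turn by 2 pi rad. A row lasts 1/10 s, in which the tool goes at most 50 mm and 8.59 degrees, less where a joint would pass 70% of its speed; a pose out of reach is approached as far as the arm can. A call with a number of a shift or a turn outside -1 to 1 is refused whole. A call with a gripper value outside its range is refused whole. The fingers move at their own pace and stop on an object; "grip_force" is the grip in N (left out, the last holds). Time passes only in rows, so rows that repeat a pose let the fingers close. It gives the time, the measured TCP pose, the force, the opening and the grip force at its end, in the units of the state.
- manip.get_obs(): the state, without advancing time (a new reading comes with each control period).
- imaging.read_camera(name): name is "scene" or "top" or "wrist"; returns the picture (420x560x3 uint8, blue, green, red); there is no depth.
- imaging.camera_model(name): a dict with "fx", "fy", "cx", "cy" (pixels), "R" (3x3) and "t" (3): a world point X has camera coordinates R X + t; the wrist camera has in their place "tool_from_camera" (4x4, takes a point from camera to tool coordinates, whose origin is the TCP and whose axes are the flange's). Camera axes: x right, y down, z forward; pixel columns grow to the right and rows downward; lengths in m; the calibration is good to about 2 mm. The wrist camera is an equidistant fisheye: a pixel r from the principal point sees the ray r / f radians off the axis. A picture is of the moment at which its call begins: read the wrist's pose just before it. camera_model takes no time and is no camera call.
- manip.sign_off(): hands the job in; it is judged then, once.
The state is a dict: "clock": time; "qpos": joint angles; "qd": joint speeds; "joint_torque": joint torques, N m; "tcp_pos": TCP position; "ee_rot": TCP orientation; "ft_force": force on the tool from outside, world axes, zero at the start; "wrist_torque": the same for the moment, N m; "opening": finger opening in m; "grip_force": force on a finger pad.
Only numpy, scipy, OpenCV 4.12 (cv2) and the standard library are available. Lean on these libraries where they do the work, as an engineer would, in place of code of your own. Each camera call takes 0.05 s, during which the arm holds its last target. There are 200 camera calls.

### The job

Get the paper trimmer ready for the next batch of sheets: push its cutting head along the rail to the left-hand end (the robot's left) until it clicks into its parking catch, and push the paper stop along the notched ruler at the trimmer's right-hand side until it drops into the middle one of the three notches. Push gently with the fingertips only: do not grip the parts, do not lift the stop off its ruler, and leave the glue stick, paint bottle, mug and board eraser where they stand.

Things in the scene. Friction and masses are not known exactly. Their poses are not given: they have to be found in the camera images.
- trimmer: Rotary paper trimmer, fixed to the counter, 262 mm deep (x), 460 mm wide (y). Origin on the counter, mid-width; own x points away from the robot, y to its left. Board top 20 mm up, from x = -135 to 125 mm. Cutting rail along y at x = -100 mm between black brackets (56 x 30 mm, 60 mm high) centred at y = +-215 mm; notched ruler along x at y = -205 mm; plain bar, 32 mm high, at y = +205 mm.
- park_catch (a point): Middle of the parking notch in the top of the cutting rail, 13 mm wide, near the rail's left end, at trimmer x = -100, y = 155 mm. The rail is an aluminium bar 20 mm wide whose top is 44 mm above the counter.
- head_slide (a joint): Position of the cutting head along the rail, m, growing to the left (own +y of the trimmer): 0 when its centre is at y = -100 mm, 0.255 when it sits in the parking catch at y = 155 mm (a sprung roller falls in and centres it), end stop at 0.258, from which it springs back into the catch; it starts between 0 and 0.12. Slides with about 2 N; the catch draws it in over the last 4 mm and takes about 10 N to leave.
- cutting_head: The cutting head; origin at counter height (z = 0) under its middle, axes as the trimmer's. It is a black block over the rail, 56 mm across the rail (x), 72 mm along it (y), from 26 to 78 mm above the counter, with a low grey dome on top to 88 mm. Its upright end faces are pushed, above the rail.
- stop_slide (a joint): Position of the paper stop along the notched ruler, m, growing away from the robot (own +x of the trimmer): 0.040 in the nearest notch, 0.075 in the middle one, 0.110 in the far one; it starts between 0 and 0.058, nearer than the middle notch. Slides with about 2 N; a notch draws it in over the last 4 mm and takes about 8 N to leave, either way.
- stop_pin (a joint): Height of the sprung steel index pin in the stop, m: 0 while its roller rides on the ruler's top, -0.003 to -0.005 when it has dropped into a notch. The pin's round head, 10 mm across, shows in the middle of the stop's cap: it stands about 4 mm proud while riding and flush when dropped.
- stop_lift (a joint): Height of the whole stop off its ruler, m: 0 as it sits; it grows only if somebody lifts the stop up, against about 6 N of spring.
- paper_stop: The paper stop; origin at counter height (z = 0) under the middle of its black cap, axes as the trimmer's. The cap, top 70 mm above the counter, sits astride the ruler, 28 mm along it (x) and 36 mm across (y), and reaches from 24 mm above the counter to its top; its upright faces are pushed, above the ruler. A thin aluminium blade, 95 mm long, 26 to 42 mm above the counter, runs from it to the left over the board.
- middle_notch (a point): Middle of the middle notch of the ruler, at trimmer x = 55, y = -205 mm. The ruler is a metal bar 20 mm wide, from x = -60 to 120 mm, top 36 mm above the counter, with three open notches 13 mm wide at x = 20, 55 and 90 mm, nearest the robot first.
- glue_stick: Glue stick standing on the trimmer's board, 31 mm across, 92 mm tall, white with a yellow cap; origin under its foot. To be left alone.
- paint_bottle: Blue paint bottle on the counter left of the trimmer, 60 mm across, 150 mm tall; origin under its foot. To be left alone.
- pencil_cup: Red plastic mug on the counter right of the trimmer, 72 mm across, 95 mm tall, handle on its own +y side; origin under its foot. To be left alone.
- eraser: Board eraser lying on the far left part of the trimmer's board, 50 x 130 x 40 mm; origin under its middle. To be left alone.

How it is judged:
By the outcome, as a careful person would: the job done as asked, in the order asked, and still so for the second after the job is handed in, with the robot touching nothing.
It also fails if it takes over 61 s, if anything falls off the work surface, if the arm or the gripper's body presses on something with over 40 N, if the wrist force passes 120 N, or if a joint passes its speed limit or range.

## Working session

There is one attempt and no reset: what is moved stays moved. The work goes in short steps, Python scripts to look and compute and a tool call to move; the robot and the scene stay as the last step left them, time stands still between calls to the robot, and variables do not carry over. Pictures are saved under pics/ and viewed, at most 10 in all, crops included, and the job is handed in when it is done.

Besides the shell and the picture viewer there is one more tool, called after "Emit:" as a command line: name --argument value ..., lists and objects as JSON in quotes. servo_tool: Moves the arm, as the interface text tells. Shifts and turns lie within -1 to 1; 1 stands for 200 mm of shift or 2 pi rad of turn. Its arguments: {"type":"object","properties":{"increments":{"type":"array"},"grip_force":{"type":"number"}},"required":["increments"]}

```bash
mkdir -p pics
python3 - <<'E'
from cell import manip, imaging
import cv2,numpy as np
o=manip.get_obs();print(o['clock'],o['tcp_pos'],np.round(o['ee_rot'],3).tolist(),o['opening'],manip.pinch_z)
for n in("scene","top"):
    im=imaging.read_camera(n);cv2.imwrite(f'pics/{n}0.png',im)
    m=imaging.camera_model(n);print(n,m['fx'],m['cx'],m['cy'],np.round(m['R'],3).tolist(),m['t'])
E
```

```text
0.0 [ 0.18877582 -0.54262927  0.23047198] [[0.944, 0.329, -0.001], [0.329, -0.944, 0.002], [0.0, -0.002, -1.0]] 0.08524996741100088 0.0187
scene 383.76944795609563 280.2635097780744 216.10438057648267 [[0.34, 0.94, 0.017], [0.595, -0.201, -0.778], [-0.728, 0.275, -0.628]] [-0.21047916 -0.28868608  1.52700134]
top 454.7403463012527 269.27685248310314 208.89320394845905 [[-0.023, -1.0, -0.009], [-0.997, 0.023, -0.078], [0.078, 0.007, -0.997]] [0.03590063 0.53977225 1.14991349]
```

View pics/top0.png

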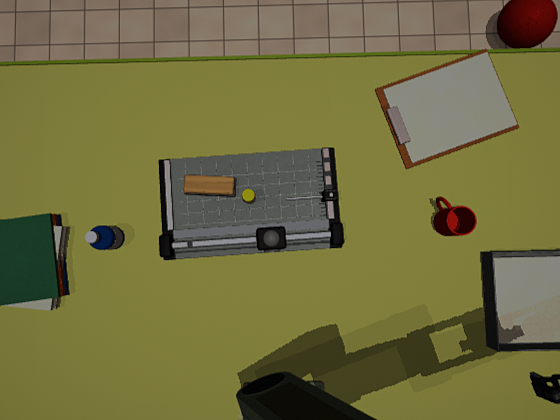

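View pics/scene0.png

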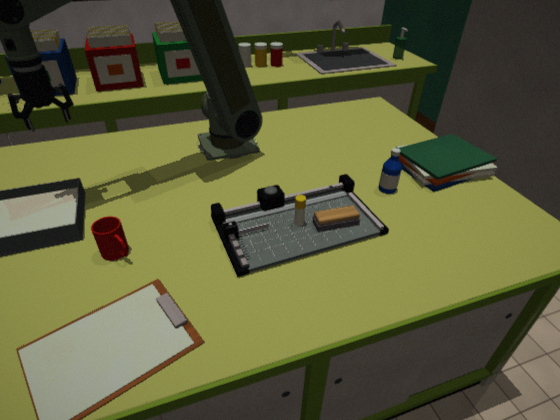

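The top view shows the trimmer at columns 160–343 and rows 149–259. The head is near (271,238), the stop near (329,196), the glue stick at (248,196) and the eraser at (210,185). I'll enlarge that area and measure.

```bash
cat > h.py <<'E'
from cell import manip, imaging
import numpy as np, cv2
def ray(n,p,z):
    m=imaging.camera_model(n);R=np.array(m['R']);t=np.array(m['t'])
    d=R.T@[(p[0]-m['cx'])/m['fx'],(p[1]-m['cy'])/m['fy'],1];c=-R.T@t
    return c+d*(z-c[2])/d[2]
def proj(n,X):
    m=imaging.camera_model(n);c=np.array(m['R'])@X+m['t']
    return np.array([m['fx']*c[0]/c[2]+m['cx'],m['fy']*c[1]/c[2]+m['cy']])
E
python3 - <<'E'
from h import *
im=cv2.imread('pics/top0.png')
cv2.imwrite('pics/c1.png',cv2.resize(im[140:270,150:350],None,fx=4,fy=4,interpolation=cv2.INTER_CUBIC))
for n,p,z in [('head',(271,238),.088),('stop',(329,196),.07),('brR',(336,235),.06),('brL',(167,246),.06)]:
    print(n,ray('top',p,z).round(4))
E
```

```text
head [0.4646 0.0204 0.088 ]
stop [ 0.5651 -0.1251  0.07  ]
brR [ 0.4687 -0.1405  0.06  ]
brL [0.4511 0.2788 0.06  ]
```

View pics/c1.png

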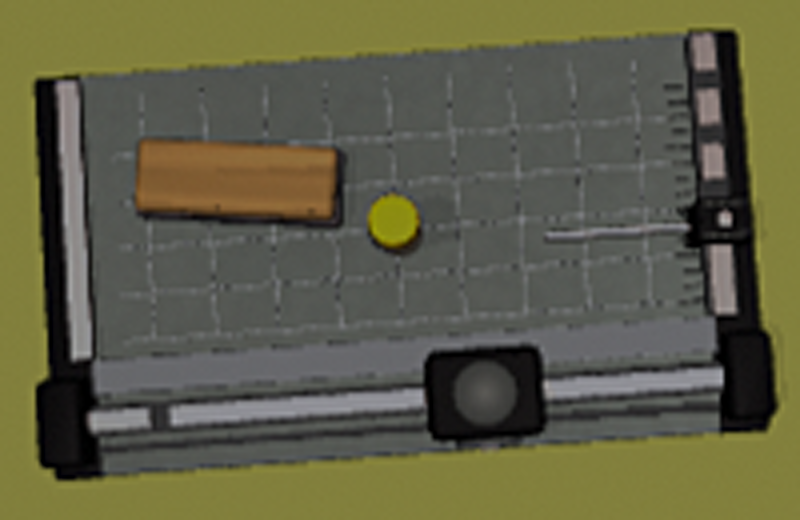

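Enlarged view (crop pixels): the parking notch is at (160,416) and the head dome at (486,392). The ruler notches sit near (705,78) and (709,132), with the stop pin at (725,218). The glue stick's top is at (394,221).

Run:
```python
from h import *
P=lambda u,v,z:ray('top',(150+(u+.5)/4-.5,140+(v+.5)/4-.5),z)
# trimmer points (local -> world) 2D rigid fit
obs=[((-.1,.155),(160,416),.044),((.09,-.205),(705,78),.036),((.055,-.205),(709,132),.036),
 ((-.06,-.205),(724,314),.036),((.12,-.205),(702,32),.036),((.125,.205),(67,82),.032)][:5]
A=np.array([o[0] for o in obs]);B=np.array([P(*o[1],o[2])[:2] for o in obs])
ca,cb=A.mean(0),B.mean(0);U,S,V=np.linalg.svd((A-ca).T@(B-cb));R=(U@V).T
t=cb-R@ca;print('yaw deg',np.degrees(np.arctan2(R[1,0],R[0,0])),'t',t,'res mm',((A@R.T+t-B)*1e3).round(1).tolist())
np.savez('T.npz',R=R,t=t)
L=lambda X:(R.T@(X[:2]-t)).round(4)
for n,u,v,z in[('head',486,392,.088),('pin',725,218,.074),('cap',720,222,.07),('glue',394,221,.092),('bar far',67,82,.032),('brR',748,372,.06),('brL',68,421,.06),('eraser',238,178,.04),('blade end',546,238,.042)]:
    print(n,P(u,v,z).round(4),L(P(u,v,z)))
for l in[(-.1,.155),(.055,-.205)]:print(l,R@l+t)
# check mask centroid in scene of glue
for l,z in[((-.1,.155),.044),((.055,-.205),.036),((.12,-.205),.036),((-.1,.0),.088)]:
    print(proj('scene',np.r_[R@l+t,z]).round(1))
m=imaging.camera_model('wrist');print({k:np.round(v,3).tolist() for k,v in m.items()})
```

```text
yaw deg 2.808079415684779 t [0.56336894 0.07576378] res mm [[0.1, 0.2], [-0.5, -0.0], [-0.5, -0.3], [1.3, -0.3], [-0.4, 0.5]]
head [0.4655 0.0201 0.088 ] [-0.1005 -0.0508]
pin [ 0.5692 -0.1294  0.074 ] [-0.0042 -0.2052]
cap [ 0.5673 -0.1267  0.07  ] [-0.006  -0.2025]
glue [0.5702 0.0735 0.092 ] [ 0.0067 -0.0026]
bar far [0.6719 0.2858 0.032 ] [0.1187 0.2045]
brR [ 0.4746 -0.1422  0.06  ] [-0.0994 -0.2134]
brL [0.4539 0.2797 0.06  ] [-0.0994  0.2091]
eraser [0.6059 0.1751 0.04  ] [0.0473 0.0972]
blade end [ 0.5626 -0.0199  0.042 ] [-0.0054 -0.0955]
(-0.1, 0.155) [0.45589547 0.22567861]
(0.055, -0.205) [ 0.62834597 -0.12629558]
[329.5 185.8]
[236.8 247.4]
[244.6 264. ]
[285.4 184.3]
{'fx': 325.192, 'fy': 325.192, 'cx': 272.485, 'cy': 213.765, 'tool_from_camera': [[0.001, -0.952, -0.305, 0.079], [1.0, 0.001, -0.001, -0.0], [0.001, -0.305, 0.952, -0.143], [0.0, 0.0, 0.0, 1.0]]}
```

Head is at slide ≈0.049 and stop at slide ≈0.015. I'll close the fingers, align the tool with the trimmer and travel high.

Emit:
servo_tool --increments '[[[0.9, -0.775, 0, 0, 0, 0.0456, 0], [0.9, -0.775, 0, 0, 0, 0.0456, 0], [0.9, -0.775, 0, 0, 0, 0.0456, 0], [0.9, -0.775, 0, 0, 0, 0.0456, 0], [0.9, -0.775, 0, 0, 0, 0.0456, 0]]]' --grip_force 20

```text
clock: 0.6
tcp_pos: [0.3085, -0.3349, 0.231]
ee_rot: [[0.999, 0.049, -0.0], [0.049, -0.999, 0.001], [-0.0, -0.001, -1.0]]
ft_force: [-0.2, -0.9, -1.0]
opening: 0.0125
grip_force: 0.0
```

```bash
cat >> h.py <<'E'
T=np.load('T.npz');TR,Tt=T['R'],T['t']
def where(goal=None):
    o=manip.get_obs();p=o['tcp_pos'];R=np.array(o['ee_rot'])
    print('t',o['clock'],'tcp',p.round(4),'local',(TR.T@(p[:2]-Tt)).round(4),'yaw',np.degrees(np.arctan2(R[1,0],R[0,0])).round(2),'F',(np.r_[TR.T@o['ft_force'][:2],o['ft_force'][2]]).round(1),'open',round(o['opening'],4))
    if goal is not None:
        w=np.r_[TR@np.array(goal[:2])+Tt,goal[2]];print('shift',(R.T@(w-p)/.2).round(4))
E
python3 -c "
from h import *
where((-.1,-.125,.2))"
```

```text
t 0.6 tcp [ 0.3085 -0.3349  0.231 ] local [-0.2747 -0.3977] yaw 2.8 F [-0.2 -0.9 -1. ] open 0.0125
shift [ 0.8732 -1.3633  0.1565]
```

Emit:
servo_tool --increments '[[[0.5, -0.8, 0, 0, 0, 0, 0], [0.5, -0.8, 0, 0, 0, 0, 0], [0.5, -0.8, 0, 0, 0, 0, 0], [0.5, -0.8, 0, 0, 0, 0, 0], [0.5, -0.8, 0, 0, 0, 0, 0]]]'

```text
clock: 1.1
tcp_pos: [0.4015, -0.1694, 0.2311]
ee_rot: [[0.999, 0.054, 0.0], [0.054, -0.999, 0.001], [0.0, -0.001, -1.0]]
ft_force: [-0.7, 0.0, -0.9]
opening: -0.0001
grip_force: 0.0
```

Emit:
servo_tool --increments '[[[0.37, -0.55, 0.4, 0, 0, 0, 0], [0.37, -0.55, 0.4, 0, 0, 0, 0], [0.37, -0.55, 0.4, 0, 0, 0, 0], [0.37, -0.55, 0.4, 0, 0, 0, 0], [0.37, -0.55, 0.4, 0, 0, 0, 0]]]'

```text
clock: 1.6
tcp_pos: [0.4684, -0.0593, 0.1503]
ee_rot: [[0.999, 0.05, -0.003], [0.05, -0.999, -0.0], [-0.003, 0.0, -1.0]]
ft_force: [0.4, -0.9, -0.2]
opening: 0.0001
grip_force: 0.0
```

```bash
python3 -c "
from h import *
where((-.1,-.125,.056))
cv2.imwrite('pics/w1.png',imaging.read_camera('wrist'))"
```

```text
t 1.6 tcp [ 0.4684 -0.0593  0.1503] local [-0.1015 -0.1302] yaw 2.88 F [ 0.3 -0.9 -0.2] open 0.0001
shift [ 0.0089 -0.0262  0.4713]
```

View pics/w1.png

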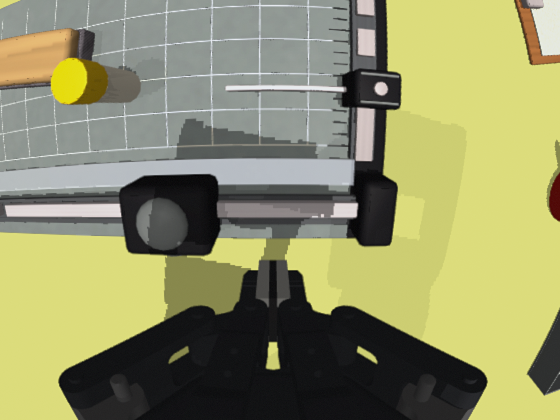

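The fisheye view shows the closed fingers (272,280) between the head's right face (218,215) and the right bracket (360,210). I'll descend to z≈0.052.

Emit:
servo_tool --increments '[[[0.007, 0, 0.12, 0, 0, 0, 0], [0.007, 0, 0.25, 0, 0, 0, 0], [0.007, 0, 0.38, 0, 0, 0, 0], [0.007, 0, 0.49, 0, 0, 0, 0], [0.007, 0, 0.49, 0, 0, 0, 0]]]'

```text
clock: 2.15
tcp_pos: [0.4682, -0.0608, 0.052]
ee_rot: [[0.999, 0.046, -0.004], [0.046, -0.999, 0.0], [-0.004, -0.0, -1.0]]
ft_force: [-0.2, -0.7, 0.0]
opening: 0.0
grip_force: 0.0
```

```bash
python3 -c "
from h import *
where((-.1,.119-.015,.052))"
```

```text
t 2.15 tcp [ 0.4682 -0.0608  0.052 ] local [-0.1018 -0.1317] yaw 2.64 F [-0.3 -0.7  0. ] open 0.0
shift [ 5.4000e-03 -1.1787e+00  7.0000e-04]
```

Emit:
servo_tool --increments '[[[0.004, -0.05, 0, 0, 0, 0, 0], [0.004, -0.1, 0, 0, 0, 0, 0], [0.004, -0.15, 0, 0, 0, 0, 0], [0.004, -0.2, 0, 0, 0, 0, 0], [0.004, -0.25, 0, 0, 0, 0, 0]]]'

```text
clock: 2.65
tcp_pos: [0.4693, -0.0088, 0.0542]
ee_rot: [[0.999, 0.049, 0.003], [0.049, -0.999, -0.001], [0.002, 0.001, -1.0]]
ft_force: [0.0, -2.8, 3.7]
opening: 0.0002
grip_force: 1.8
```

Emit:
servo_tool --increments '[[[0, -0.06, 0, 0, 0, 0, 0], [0, -0.12, 0, 0, 0, 0, 0], [0, -0.18, 0, 0, 0, 0, 0], [0, -0.24, 0, 0, 0, 0, 0], [0, -0.3, 0, 0, 0, 0, 0]]]'

```text
clock: 3.15
tcp_pos: [0.4659, 0.0516, 0.0533]
ee_rot: [[0.999, 0.048, 0.001], [0.048, -0.999, -0.0], [0.001, 0.0, -1.0]]
ft_force: [1.4, -3.8, 2.7]
opening: 0.0001
grip_force: 1.9
```

```bash
python3 -c "
from h import *
where((-.1,.119-.015,.052))"
```

```text
t 3.15 tcp [0.4659 0.0516 0.0533] local [-0.0986 -0.0194] yaw 2.78 F [ 1.2 -3.8  2.7] open 0.0001
shift [-0.0076 -0.6169  0.0064]
```

Emit:
servo_tool --increments '[[[0, -0.06, 0, 0, 0, 0, 0], [0, -0.12, 0, 0, 0, 0, 0], [0, -0.18, 0, 0, 0, 0, 0], [0, -0.24, 0, 0, 0, 0, 0], [0, -0.3, 0, 0, 0, 0, 0]]]'

```text
clock: 3.65
tcp_pos: [0.4627, 0.1114, 0.0532]
ee_rot: [[0.999, 0.048, 0.0], [0.048, -0.999, -0.0], [0.0, 0.0, -1.0]]
ft_force: [3.0, -3.4, 0.6]
opening: 0.0001
grip_force: 1.9
```

Emit:
servo_tool --increments '[[[0, -0.05, 0, 0, 0, 0, 0], [0, -0.1, 0, 0, 0, 0, 0], [0, -0.15, 0, 0, 0, 0, 0], [0, -0.2, 0, 0, 0, 0, 0], [0, -0.22, 0, 0, 0, 0, 0]]]'

```text
clock: 4.15
tcp_pos: [0.4603, 0.1554, 0.0531]
ee_rot: [[0.999, 0.049, -0.001], [0.049, -0.999, 0.0], [-0.001, -0.0, -1.0]]
ft_force: [2.5, -3.3, 0.3]
opening: -0.0001
grip_force: 1.4
```

```bash
python3 -c "
from h import *
where((-.1,.119-.015,.052))
im=imaging.read_camera('top')
cv2.imwrite('pics/c2.png',cv2.resize(im[140:270,150:350],None,fx=4,fy=4,interpolation=cv2.INTER_CUBIC))"
```

```text
t 4.15 tcp [0.4603 0.1554 0.0531] local [-0.0991  0.0845] yaw 2.8 F [ 2.3 -3.4  0.3] open -0.0001
shift [-0.0047 -0.0973  0.0057]
```

View pics/c2.png

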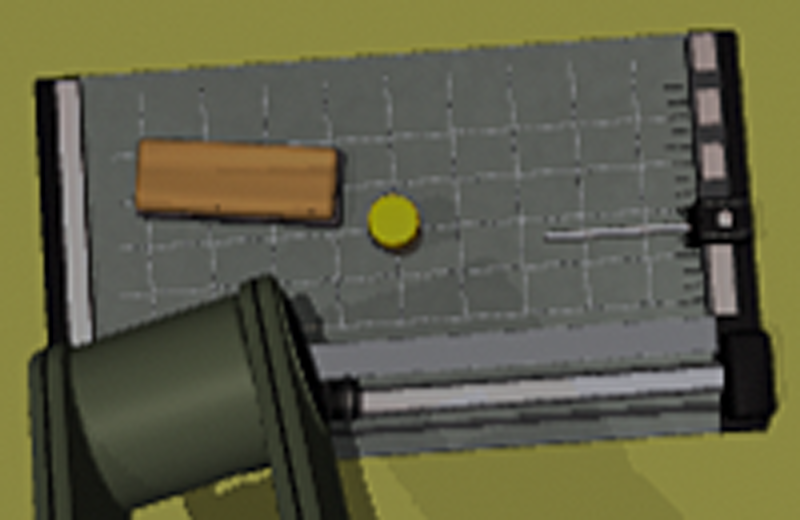

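The top view shows the arm hiding the head; the glue stick (394,221), eraser and stop haven't moved. I'll finish in small steps and watch the force.

Emit:
servo_tool --increments '[[[0, -0.02, 0, 0, 0, 0, 0], [0, -0.04, 0, 0, 0, 0, 0], [0, -0.055, 0, 0, 0, 0, 0], [0, -0.065, 0, 0, 0, 0, 0], [0, -0.075, 0, 0, 0, 0, 0]]]'

```text
clock: 4.7
tcp_pos: [0.4591, 0.1692, 0.053]
ee_rot: [[0.999, 0.048, -0.002], [0.048, -0.999, -0.001], [-0.002, 0.001, -1.0]]
ft_force: [0.1, -1.7, -0.4]
opening: -0.0001
grip_force: 1.3
```

Emit:
servo_tool --increments '[[[0, -0.005, 0, 0, 0, 0, 0], [0, -0.01, 0, 0, 0, 0, 0]]]'

```text
clock: 4.9
tcp_pos: [0.4594, 0.1715, 0.0531]
ee_rot: [[0.999, 0.048, -0.001], [0.048, -0.999, -0.0], [-0.001, -0.0, -1.0]]
ft_force: [-1.4, -0.4, -0.4]
opening: -0.0001
grip_force: 0.6
```

```bash
python3 -c "
from h import *
where((-.1,.119-.015,.052))
cv2.imwrite('pics/w2.png',imaging.read_camera('wrist'))"
```

```text
t 4.9 tcp [0.4594 0.1715 0.0531] local [-0.0991  0.1007] yaw 2.75 F [-1.4 -0.4 -0.4] open -0.0001
shift [-0.0044 -0.0166  0.0056]
```

View pics/w2.png

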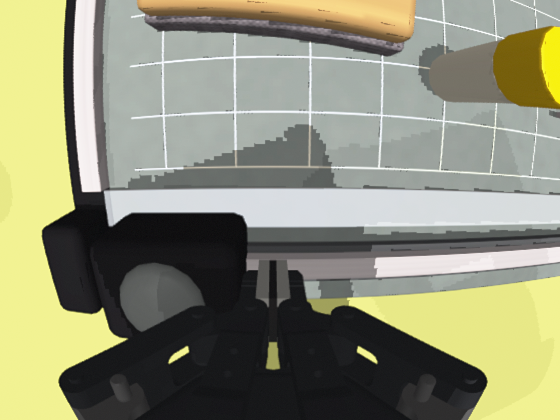

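The fisheye view shows the head (right face at column 246) up near the left bracket, and the contact force fell to about 0, which suggests it has been drawn in. I'll advance in small steps to feel for the catch.

Emit:
servo_tool --increments '[[[0, -0.005, 0, 0, 0, 0, 0], [0, -0.01, 0, 0, 0, 0, 0]]]'

```text
clock: 5.15
tcp_pos: [0.4603, 0.1738, 0.0535]
ee_rot: [[0.999, 0.048, 0.001], [0.048, -0.999, 0.001], [0.001, -0.001, -1.0]]
ft_force: [0.2, 0.4, -0.2]
opening: 0.0001
grip_force: 0.0
```

Emit:
servo_tool --increments '[[[0, -0.005, 0, 0, 0, 0, 0], [0, -0.01, 0, 0, 0, 0, 0]]]'

```text
clock: 5.35
tcp_pos: [0.4599, 0.1756, 0.0534]
ee_rot: [[0.999, 0.048, 0.001], [0.048, -0.999, 0.0], [0.001, -0.0, -1.0]]
ft_force: [0.1, -0.2, 0.1]
opening: -0.0004
grip_force: 0.0
```

```bash
python3 -c "
from h import *
where((-.1,.119-.015,.052))
m=imaging.camera_model('wrist');o=manip.get_obs()
def wray(p,z):
    d=np.array([p[0]-m['cx'],p[1]-m['cy']]);r=np.hypot(*d);a=r/m['fx'];c=np.r_[d/r*np.sin(a),np.cos(a)]
    M=np.array(m['tool_from_camera']);E=np.array(o['ee_rot']);v=E@M[:3,:3]@c;c0=E@M[:3,3]+np.array([.4594,.1715,.0531])
    X=c0+v*(z-c0[2])/v[2];return TR.T@(X[:2]-Tt)
print(wray((246,222),.078),wray((109,218),.078))
"
```

```text
t 5.35 tcp [0.4599 0.1756 0.0534] local [-0.0985  0.1048] yaw 2.76 F [ 0.1 -0.2  0.1] open -0.0004
shift [-0.0077  0.0041  0.007 ]
[-0.0616272   0.11132903] [-0.06017009  0.16948614]
```

Contact lost over 4 mm of travel, so the catch has drawn the head in. I'll back off, rise and cross to the stop.

Emit:
servo_tool --increments '[[[0, 0.1, 0, 0, 0, 0, 0], [0, 0.1, -0.2, 0, 0, 0, 0], [0, 0.1, -0.4, 0, 0, 0, 0], [0, 0.1, -0.55, 0, 0, 0, 0], [0, 0.2, -0.6, 0, 0, 0, 0]]]'

```text
clock: 5.85
tcp_pos: [0.4637, 0.1371, 0.1769]
ee_rot: [[0.999, 0.05, 0.007], [0.05, -0.999, 0.003], [0.007, -0.002, -1.0]]
ft_force: [0.8, -0.7, 0.0]
opening: 0.0002
grip_force: 0.0
```

Emit:
servo_tool --increments '[[[0, 0.9, 0, 0, 0, 0, 0], [0, 0.9, 0, 0, 0, 0, 0], [0, 0.9, 0, 0, 0, 0, 0], [0, 0.9, 0, 0, 0, 0, 0], [0, 0.9, 0, 0, 0, 0, 0]]]'

```text
clock: 6.35
tcp_pos: [0.4705, -0.0474, 0.1734]
ee_rot: [[0.999, 0.044, 0.001], [0.044, -0.999, -0.001], [0.001, 0.001, -1.0]]
ft_force: [0.4, 0.9, 0.8]
opening: -0.0002
grip_force: 0.0
```

```bash
python3 -c "
from h import *
where((-.044,-.205,.15))
im=imaging.read_camera('top')
cv2.imwrite('pics/c3.png',cv2.resize(im[140:270,150:350],None,fx=4,fy=4,interpolation=cv2.INTER_CUBIC))
p=(proj('top',np.r_[TR@[-.1,.155]+Tt,.088])-[150,140]+.5)*4-.5;print(p)"
```

```text
t 6.35 tcp [ 0.4705 -0.0474  0.1734] local [-0.0988 -0.1185] yaw 2.5 F [0.5 0.8 0.8] open -0.0002
shift [0.2763 0.4309 0.1179]
[146.3779384  415.66017503]
```

View pics/c3.png

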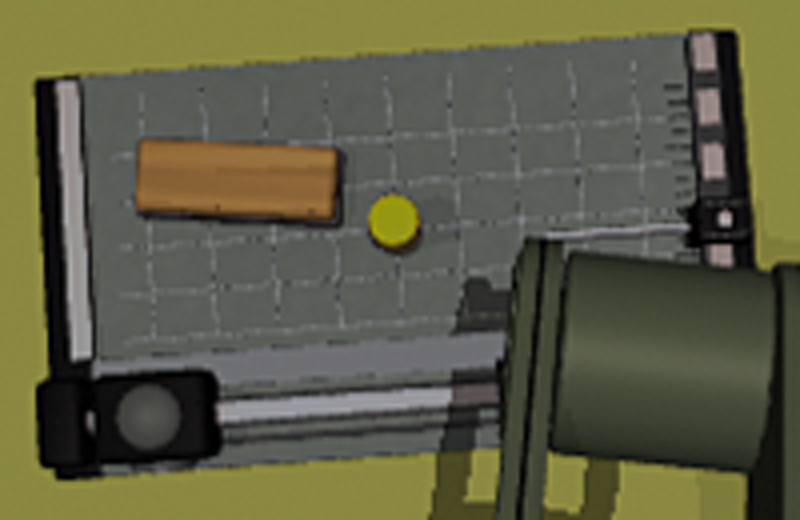

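The dome is at (149,415) against (146,416) predicted for the catch, so the head is parked and everything else is undisturbed. Next, position behind the stop.

Emit:
servo_tool --increments '[[[0.28, 0.43, 0.1, 0, 0, 0, 0], [0.28, 0.43, 0.1, 0, 0, 0, 0], [0.28, 0.43, 0.1, 0, 0, 0, 0], [0.28, 0.43, 0.1, 0, 0, 0, 0], [0.28, 0.43, 0.1, 0, 0, 0, 0]]]'

```text
clock: 6.9
tcp_pos: [0.5297, -0.126, 0.1532]
ee_rot: [[0.999, 0.049, -0.001], [0.049, -0.999, 0.001], [-0.001, -0.001, -1.0]]
ft_force: [-0.6, -0.1, 0.8]
opening: -0.0003
grip_force: 0.0
```

```bash
python3 -c "
from h import *
where((-.044,-.205,.050))
cv2.imwrite('pics/w3.png',imaging.read_camera('wrist'))"
```

```text
t 6.9 tcp [ 0.5297 -0.126   0.1532] local [-0.0435 -0.1999] yaw 2.83 F [-0.6 -0.1  0.8] open -0.0003
shift [-0.0018  0.0261  0.5159]
```

View pics/w3.png

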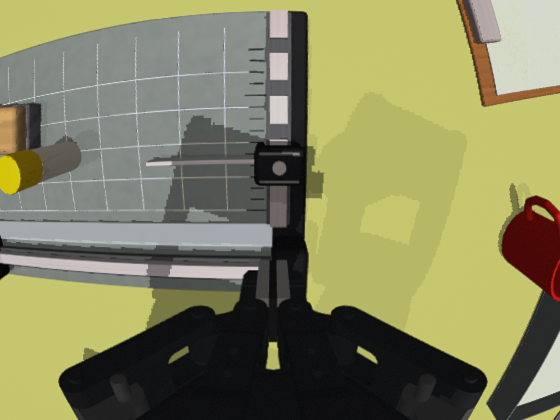

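The fisheye view shows the stop cap (280,165) ahead of the fingers (272,280), about 5 mm to the right. I'll correct sideways and descend to z≈0.05.

Emit:
servo_tool --increments '[[[0, 0.025, 0.12, 0, 0, 0, 0], [0, 0.025, 0.25, 0, 0, 0, 0], [0, 0.025, 0.38, 0, 0, 0, 0], [0, 0.025, 0.5, 0, 0, 0, 0], [0, 0.025, 0.51, 0, 0, 0, 0]]]'

```text
clock: 7.45
tcp_pos: [0.528, -0.1307, 0.0493]
ee_rot: [[0.999, 0.05, -0.006], [0.05, -0.999, 0.002], [-0.006, -0.002, -1.0]]
ft_force: [-0.4, 0.5, 0.5]
opening: -0.0002
grip_force: 0.0
```

Emit:
servo_tool --increments '[[[0.03, 0, 0, 0, 0, 0, 0], [0.06, 0, 0, 0, 0, 0, 0], [0.09, 0, 0, 0, 0, 0, 0], [0.11, 0, 0, 0, 0, 0, 0], [0.13, 0, 0, 0, 0, 0, 0]]]'

```text
clock: 7.95
tcp_pos: [0.5569, -0.1314, 0.0519]
ee_rot: [[0.999, 0.048, 0.0], [0.048, -0.999, -0.0], [0.0, 0.0, -1.0]]
ft_force: [-2.4, -0.3, 1.3]
opening: -0.0002
grip_force: 1.1
```

```bash
python3 -c "
from h import *
where((.055-.014-.011,-.205,.050))"
```

```text
t 7.95 tcp [ 0.5569 -0.1314  0.0519] local [-0.0166 -0.2066] yaw 2.77 F [-2.4 -0.2  1.3] open -0.0002
shift [ 0.2331 -0.0079  0.0094]
```

Emit:
servo_tool --increments '[[[0.02, 0, 0, 0, 0, 0, 0], [0.04, 0, 0, 0, 0, 0, 0], [0.06, 0, 0, 0, 0, 0, 0], [0.075, 0, 0, 0, 0, 0, 0], [0.09, 0, 0, 0, 0, 0, 0]]]'

```text
clock: 8.45
tcp_pos: [0.5716, -0.1306, 0.0511]
ee_rot: [[0.999, 0.049, -0.007], [0.049, -0.999, 0.0], [-0.007, -0.0, -1.0]]
ft_force: [-5.6, -0.2, 3.4]
opening: -0.0003
grip_force: 2.7
```

Emit:
servo_tool --increments '[[[0.01, 0, 0, 0, 0, 0, 0], [0.02, 0, 0, 0, 0, 0, 0], [0.03, 0, 0, 0, 0, 0, 0], [0.04, 0, 0, 0, 0, 0, 0], [0.05, 0, 0, 0, 0, 0, 0]]]'

```text
clock: 8.95
tcp_pos: [0.5847, -0.13, 0.0511]
ee_rot: [[0.999, 0.048, -0.0], [0.048, -0.999, -0.0], [-0.0, 0.0, -1.0]]
ft_force: [-2.4, -1.6, -0.2]
opening: -0.0001
grip_force: 1.0
```

```bash
python3 -c "
from h import *
where((.055-.014-.011,-.205,.050))"
```

```text
t 8.95 tcp [ 0.5847 -0.13    0.0511] local [ 0.0112 -0.2065] yaw 2.77 F [-2.4 -1.5 -0.2] open -0.0001
shift [ 0.0941 -0.0077  0.0054]
```

Emit:
servo_tool --increments '[[[0.012, 0, 0, 0, 0, 0, 0], [0.024, 0, 0, 0, 0, 0, 0], [0.036, 0, 0, 0, 0, 0, 0], [0.048, 0, 0, 0, 0, 0, 0], [0.058, 0, 0, 0, 0, 0, 0]]]'

```text
clock: 9.45
tcp_pos: [0.5963, -0.1293, 0.0512]
ee_rot: [[0.999, 0.048, -0.0], [0.048, -0.999, 0.0], [-0.0, -0.0, -1.0]]
ft_force: [-1.3, 0.5, -1.7]
opening: -0.0001
grip_force: 0.9
```

Emit:
servo_tool --increments '[[[0.005, 0, 0, 0, 0, 0, 0], [0.01, 0, 0, 0, 0, 0, 0]]]'

```text
clock: 9.65
tcp_pos: [0.5988, -0.1293, 0.0516]
ee_rot: [[0.999, 0.048, 0.001], [0.048, -0.999, -0.0], [0.001, 0.0, -1.0]]
ft_force: [-0.3, -0.3, -0.2]
opening: 0.0001
grip_force: 0.2
```

```bash
python3 -c "
from h import *
where((.055-.014-.011,-.205,.050))
im=imaging.read_camera('top')
p=(proj('top',np.r_[TR@[.055,-.205]+Tt,.07]));print(p)
a=cv2.resize(im[150:260,290:370],None,fx=5,fy=5,interpolation=cv2.INTER_CUBIC)
b=imaging.read_camera('wrist')[40:260,190:390];b=cv2.resize(b,(500,550))
cv2.imwrite('pics/c4.png',np.hstack([a[:400,:290],cv2.resize(b,(364,400))]))"
```

```text
t 9.65 tcp [ 0.5988 -0.1293  0.0516] local [ 0.0253 -0.2066] yaw 2.76 F [-0.3 -0.3 -0.2] open 0.0001
shift [ 0.0233 -0.0078  0.0079]
[328.62702857 170.65522587]
```

View pics/c4.png

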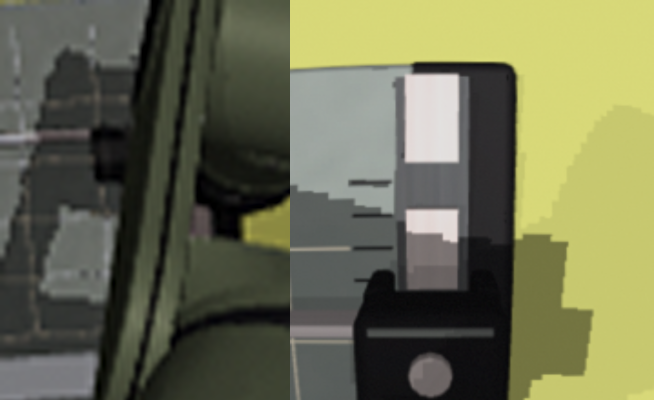

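Only the far notch is visible ahead of the cap (pin at 430,375), and the push force fell to about 0. I'll go one small step further to confirm.

Emit:
servo_tool --increments '[[[0.005, 0, 0, 0, 0, 0, 0], [0.01, 0, 0, 0, 0, 0, 0], [0.01, 0, 0, 0, 0, 0, 0]]]'

```text
clock: 10.05
tcp_pos: [0.6005, -0.1293, 0.0515]
ee_rot: [[0.999, 0.048, 0.001], [0.048, -0.999, -0.0], [0.001, 0.0, -1.0]]
ft_force: [-0.1, -0.7, -0.3]
opening: 0.0002
grip_force: 0.0
```

```bash
python3 -c "
from h import *
where((.055-.014-.011,-.205,.050))"
```

```text
t 10.05 tcp [ 0.6005 -0.1293  0.0515] local [ 0.0271 -0.2066] yaw 2.77 F [-0.1 -0.7 -0.3] open 0.0002
shift [ 0.0147 -0.008   0.0076]
```

No contact now: it dropped in. Back off toward the robot, rise clear and check.

Emit:
servo_tool --increments '[[[-0.06, 0, 0, 0, 0, 0, 0], [-0.15, 0, 0, 0, 0, 0, 0], [-0.15, 0, -0.2, 0, 0, 0, 0], [-0.15, 0, -0.4, 0, 0, 0, 0], [-0.15, 0, -0.6, 0, 0, 0, 0]]]'

```text
clock: 10.55
tcp_pos: [0.5687, -0.1306, 0.1724]
ee_rot: [[0.999, 0.048, -0.001], [0.048, -0.999, 0.0], [-0.001, -0.0, -1.0]]
ft_force: [1.3, 0.1, 0.9]
opening: 0.0001
grip_force: 0.0
```

Emit:
servo_tool --increments '[[[-0.9, 0.5, -0.2, 0, 0, 0, 0], [-0.9, 0.5, -0.2, 0, 0, 0, 0], [-0.9, 0.5, -0.2, 0, 0, 0, 0], [-0.9, 0.5, -0.2, 0, 0, 0, 0], [-0.9, 0.5, -0.2, 0, 0, 0, 0]]]'

```text
clock: 11.05
tcp_pos: [0.3909, -0.2404, 0.2122]
ee_rot: [[0.999, 0.044, -0.001], [0.044, -0.999, -0.001], [-0.001, 0.001, -1.0]]
ft_force: [0.7, 0.0, 0.0]
opening: 0.0002
grip_force: 0.0
```

```bash
python3 -c "
from h import *
where()
im=imaging.read_camera('top')
cv2.imwrite('pics/c5.png',cv2.resize(im[140:270,150:350],None,fx=4,fy=4,interpolation=cv2.INTER_CUBIC))
for l in[(.055,-.205,.07),(-.1,.155,.088)]:print((proj('top',np.r_[TR@l[:2]+Tt,l[2]])-[150,140]+.5)*4-.5)"
```

```text
t 11.05 tcp [ 0.3909 -0.2404  0.2122] local [-0.1878 -0.3073] yaw 2.55 F [ 0.7 -0.   0. ] open 0.0002
[716.0081143  124.12090347]
[146.3779384  415.66017503]
```

View pics/c5.png

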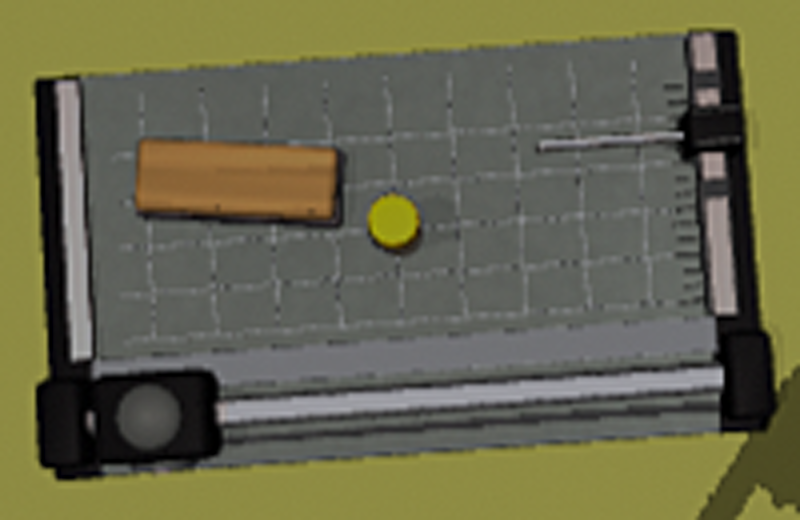

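Final top view: head dome at (149,415), stop cap at (714,128) with the near notch (715,187) and far notch (706,78) both uncovered, other things unmoved. I'll do one numeric check of the stop position, then hand in.

Run:
```python
from h import *
g0=cv2.imread('pics/top0.png');g1=imaging.read_camera('top')
# white pin pixel and blade (bright thin line) rows, before/after, column 295..315
for n,g,r in(('before',g0,(185,208)),('after',g1,(162,186))):
    q=cv2.cvtColor(g,cv2.COLOR_BGR2GRAY).astype(float)
    d=q[r[0]:r[1],322:338]
    w=(d<45)*1.;w=cv2.morphologyEx(w,cv2.MORPH_OPEN,np.ones((3,6)))
    x=[]
    for c in range(296,314):
        col=q[r[0]:r[1],c];col=np.clip(col-np.median(col)-12,0,None)
        if col.sum()>20:x.append((c,r[0]+(col*np.arange(len(col))).sum()/col.sum()))
    x=np.array(x)
    L=[TR.T@(ray('top',p,.042)[:2]-Tt) for p in x]
    print(n,len(x),'blade local x',np.median(L,0).round(4))
    print(q[r[0]+3:r[1]-3,326:335].astype(int).tolist())
```

```text
before 17 blade local x [-0.0035 -0.1411]
[[52, 51, 52, 51, 54, 49, 26, 9, 11], [28, 26, 23, 23, 25, 24, 12, 18, 21], [38, 51, 32, 34, 49, 33, 35, 44, 41], [33, 42, 28, 28, 36, 23, 23, 31, 29], [15, 12, 10, 8, 33, 66, 13, 5, 13], [19, 16, 11, 49, 127, 131, 102, 11, 13], [17, 16, 14, 68, 159, 151, 135, 18, 11], [19, 18, 12, 62, 155, 159, 141, 8, 13], [20, 18, 14, 31, 83, 93, 81, 7, 15], [20, 19, 16, 10, 5, 5, 6, 11, 19], [39, 44, 55, 39, 40, 54, 38, 35, 39], [29, 29, 38, 24, 25, 37, 24, 24, 25], [0, 0, 0, 0, 0, 0, 0, 0, 0], [45, 76, 117, 112, 113, 115, 105, 22, 2], [59, 97, 149, 142, 144, 147, 136, 30, 10], [56, 92, 143, 135, 135, 140, 130, 34, 9], [47, 91, 142, 134, 133, 138, 131, 52, 8]]
after 18 blade local x [ 0.0548 -0.1469]
[[147, 123, 127, 118, 19, 4, 7, 7, 6], [81, 59, 62, 62, 36, 39, 42, 41, 32], [27, 32, 18, 25, 40, 33, 33, 33, 24], [30, 28, 18, 17, 22, 14, 13, 13, 6], [16, 15, 15, 15, 17, 16, 16, 15, 10], [16, 19, 18, 18, 15, 18, 18, 19, 12], [19, 19, 19, 19, 18, 18, 19, 18, 13], [20, 19, 18, 20, 19, 19, 17, 18, 14], [20, 18, 18, 19, 17, 16, 17, 15, 13], [23, 32, 30, 37, 49, 49, 41, 46, 56], [49, 55, 49, 38, 47, 43, 29, 33, 42], [30, 28, 26, 12, 13, 12, 3, 3, 0], [0, 0, 0, 0, 0, 0, 0, 0, 0], [126, 121, 122, 123, 116, 29, 0, 0, 5], [161, 151, 153, 157, 146, 38, 7, 13, 16], [154, 145, 145, 150, 142, 50, 10, 19, 16], [153, 145, 144, 149, 141, 58, 9, 19, 17], [155, 147, 144, 150, 143, 56, 14, 16, 17]]
```

The blade is at x = 54.8 mm against a 55 mm target, and the pin head no longer stands proud, so it has dropped.

```bash
python3 -c "
from cell import manip
print(manip.sign_off())"
```

```text
the job is handed in; nothing more can be done
None
```

I parked the cutting head in its left-hand catch, then pushed the paper stop into the middle notch; the glue stick and eraser did not move, the arm kept clear of the bottle and mug, and I handed the job in at about 11 s.

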